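# Wind the middle-sized clockwork kitchen timer

### The arm

A 6-joint arm with a two-finger parallel gripper is mounted at the origin on the work surface. World frame = base frame: x ahead of the robot, y to its left, z up, the work surface at z = 0. Lengths are in m, angles in degrees, forces in N, time in s.
With the tool pointing down it reaches from about 0.35 to 0.975 m from the base axis. Payload 4.9 kg.
Tool frame: the origin (TCP) lies at the very end of the fingers, on their centre line; the grasp point (between the pads) lies r.pinch_z behind it (r.pinch_z is the distance from the TCP to the grasp point, in m); x points along the fingers, y is the direction in which the jaws open and shut, and the axes are right-handed (so a half turn about x gives the same grasp; the last joint's range is limited). The gripper opens to 85 mm and grips with 20 to 120 N. Pads are 22 mm wide; open, the fingers measure 114 mm over their backs; the gripper's body (76 mm by 85 mm) begins 54 mm behind the grasp point. The pads swing forward as they close: fully open they stand 13 mm farther back than shut.
Start: joints at [-79.641, 3.019, 92.412, -0, 84.569, -6.818], TCP at [0.185, -0.597, 0.209] pointing down, gripper open.
Joint ranges: [-172.51, 172.51], [-57.92, 126.97], [3.15, 148.05], [-58.71, 238.71], [5.1, 150.11], [-179.66, 179.66]. Speed limits (degrees/s): [147.25, 147.25, 180, 180, 180, 180].

### API

Orientations are given as [roll, pitch, yaw] about the fixed x, y, z axes, in that order (R = Rz(yaw) Ry(pitch) Rx(roll)).
In Python, from workcell import r, vision gives the robot as it stands.
- The arm moves only by the shell command python3 -m creep 'ROWS'. ROWS is JSON, a list that holds one entry, the list of rows, each a list of 5 numbers: the shift along the tool's x, y, z in m, then the turn about the tool's x in degrees, then the closure in counts, from 0 (fully open) to 255 (shut). In form: [[[x, y, z, twist, fingers], ...]]. A call has exactly 8 rows; each row shifts and turns the commanded pose from where the row before left it, along the tool's axes as they then stand; what a row does not reach is not made up. A row lasts 1/10 s, in which the tool goes at most 50 mm and 8.59 degrees, less where a joint would pass 70% of its speed; a pose out of reach is approached as far as the arm can. A call with a gripper value outside its range is refused whole. The fingers move at their own pace and stop on an object; the grip force is fixed at half the most. Time passes only in rows, so rows that do not move let the fingers close, or fill a call up. It gives the time, the measured TCP pose, the force and the opening at its end, in the units of the state.
- r.observe(): the state, without advancing time (a new reading comes with each control period).
- vision.read_camera(name): name is "scene" or "top" or "wrist"; returns a dict with "frame" (384x512x3 uint8, red, green, blue), "z_map" (384x512 float32, m along the optical axis (not along the pixel's ray), 0 where there is no reading), "K" (3x3 intrinsics, pixels), "rvec" (rotation vector, rad) and "tvec" (3), from world to camera coordinates, as OpenCV has them; the wrist camera has in their place "tool_from_camera" (4x4, takes a point from camera to tool coordinates, whose origin is the TCP and whose axes are the tool frame's). Camera axes: x right, y down, z forward; pixel columns grow to the right and rows downward; lengths in m; the calibration is good to about 2 mm. The wrist camera is an equidistant fisheye: a pixel r from the principal point sees the ray r / f radians off the axis. A picture is of the moment at which its call begins: read the wrist's pose just before it.
- r.close_job(): hands the job in, once; it reports no verdict.
The state is a dict: "t": time; "joint_pos": joint angles; "dq": joint speeds; "tau": joint torques, N m; "eef_pos": TCP position; "eef_rot": TCP orientation; "force": force on the tool from outside, world axes, zero at the start; "wrist_torque": the same for the moment, N m; "gripper_width": finger opening in m.
Only numpy, scipy, OpenCV 4.12 (cv2) and the standard library are available. Lean on these libraries where they do the work, as an engineer would, in place of code of your own. Each camera call takes 0.05 s, during which the arm holds its last target.

### The job

Three clockwork timers of different sizes stand on the step. Wind up the middle-sized one: turn the key on its top clockwise (seen from above), a part turn at a time, until its red pointer stands within the green sector on its face, then let go of the key. Leave the other two timers' keys as they are and do not knock the other things about.

Things in the scene. Friction and masses are not known exactly. Their poses are not given: they have to be found in the camera images.
- middle_grip (a point): the brass winding key of the middle-sized timer (the one to wind): point on its turning axis, half-way up the wing, 36 mm above the face. The timer is a fixed blue drum 116 mm in diameter, 60 mm high, with a white face on top. The wing is an upright bar 44 mm long, 10 mm thick, 30 mm high, centred on the axis; its x axis lies along the wing's length, z points up. It turns with the key.
- middle_key (a joint): angle of the middle-sized timer's key, rad: 0 run down, growing as it is wound clockwise seen from above, stop at 5.8. The red pointer on the white face turns the same way at half the angle and is within the painted green sector from 4.2 to 5.0. Winding takes 0.14 N m, rising to 0.19 N m as the spring tightens; a brake holds the key where it is let go; it can be turned back.
- small_wing (a point): one end of the wing of the small timer's key, half-way up the wing, 22 mm from the key's axis along x of this frame; this timer is a blue drum 90 mm in diameter and 50 mm high with the same kind of key (wing middle 36 mm above the face, 86 mm above the step). Not to be turned.
- large_wing (a point): one end of the wing of the large timer's key, half-way up the wing, 22 mm from the key's axis along x of this frame; this timer is a blue drum 144 mm in diameter and 70 mm high with the same kind of key (wing middle 106 mm above the step). Not to be turned.
- mortar: black stone mortar with its pestle standing in it, 140 mm across, 131 mm high over the pestle; everyday object to leave alone; origin at the centre of its underside
- plate: yellow melamine plate, 190 mm across, 20 mm high; everyday object to leave alone; origin at the centre of its underside
- ramekin_a: white ceramic ramekin, 84 mm across, 45 mm high, empty; everyday object to leave alone; origin at the centre of its underside
- ramekin_b: second white ceramic ramekin, same size; everyday object to leave alone; origin at the centre of its underside
- rack: white plastic spice rack, 70 x 200 mm, holding three glass shakers upright, 94 mm high in all; everyday object to leave alone; origin at the centre of its underside

How it is judged:
By the outcome, as a careful person would: the job done as asked, in the order asked, and still so for the second after the job is handed in, with the robot touching nothing.
It also fails if it takes over 48 s, if anything falls off the work surface, if the arm or the gripper's body presses on something with over 40 N, if the wrist force passes 120 N, or if a joint passes its speed limit or range.

## Working session

There is one attempt and no reset: what is moved stays moved. The work goes in short steps, Python scripts to look and compute and a shell command to move; the robot and the scene stay as the last step left them, time stands still between calls to the robot, and variables do not carry over. Pictures are saved under pics/ and viewed, and the job is handed in when it is done.

```bash
ls; mkdir -p pics
python3 - <<'E'
from workcell import r, vision
import cv2,numpy as np
print(r.observe(), r.pinch_z)
for n in ("scene","top"):
    d=vision.read_camera(n); np.savez(f"/tmp/{n}.npz",**d)
    cv2.imwrite(f"pics/{n}1.png",cv2.cvtColor(d["frame"],cv2.COLOR_RGB2BGR)); print(n,d["K"],d["rvec"],d["tvec"])
E
```

```text
pics
{'t': 0.0, 'joint_pos': array([-7.96397710e+01,  3.05869132e+00,  9.24906182e+01,  1.35165480e-03,
        8.45698059e+01, -6.81762613e+00]), 'dq': array([-0.0338686 , -0.02304201,  0.06111803,  0.025959  ,  0.01663897,
        0.0872699 ]), 'tau': array([ 4.78802958e-04, -3.93679583e+01, -3.70177925e+01, -2.71463858e-05,
        7.07803789e-03, -9.23131438e-06]), 'eef_pos': array([ 0.18448005, -0.59646056,  0.20796294]), 'eef_rot': array([-97.46471258,  89.88087704,  99.71301325]), 'force': array([ 0.11800699, -0.30953071,  0.1025227 ]), 'wrist_torque': array([ 0.03483432,  0.05205531, -0.0234195 ]), 'gripper_width': 0.08534134733676622} 0.0187
scene [[361.14097339   0.         257.09907921]
 [  0.         361.14097339 193.44303279]
 [  0.           0.           1.        ]] [ 2.13798749  1.46500556 -0.48083284] [-0.21774257 -0.41831026  1.67663588]
top [[447.11183484   0.         254.51400684]
 [  0.         447.11183484 194.95522337]
 [  0.           0.           1.        ]] [ 2.20411147 -2.17971656  0.07059524] [0.01857785 0.62446586 1.52206361]
```

View pics/scene1.png

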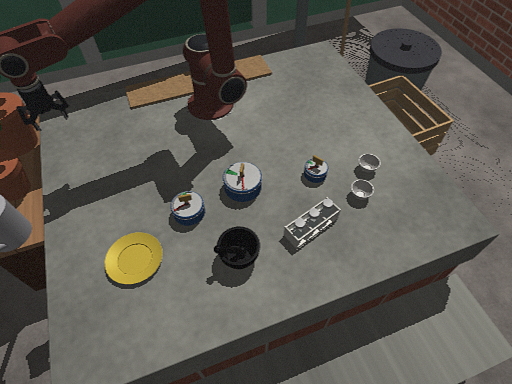

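View pics/top1.png

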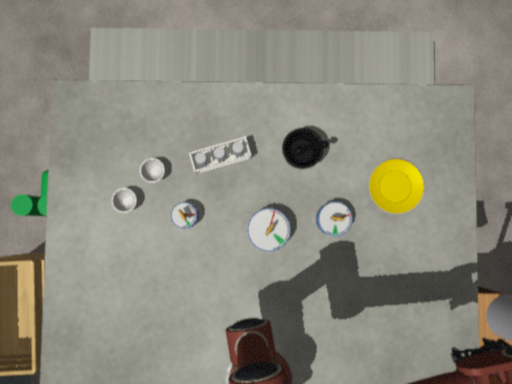

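Scene picture: timers at about (187,207), (242,180) and (316,169). Top picture: small at (186,215), large (269,229), middle (335,218), with the plate at (397,186) and mortar at (305,147). Next I measure the drums in the top view and zoom in.

```bash
cat > h.py <<'E'
import numpy as np,cv2
def load(n): return dict(np.load(f"/tmp/{n}.npz"))
def ray(d,u,v):
    R=cv2.Rodrigues(d["rvec"])[0]; c=-R.T@d["tvec"].ravel()
    w=R.T@np.linalg.inv(d["K"])@np.array([u,v,1.]); return c,w/np.linalg.norm(w)
def onz(d,u,v,z):
    c,w=ray(d,u,v); return c+w*(z-c[2])/w[2]
def dep(d,u,v):
    R=cv2.Rodrigues(d["rvec"])[0]; z=d["z_map"][int(round(v)),int(round(u))]
    return R.T@(np.linalg.inv(d["K"])@np.array([u,v,1.])*z-d["tvec"].ravel())
def cross(a,b):
    (c1,w1),(c2,w2)=a,b
    s=np.linalg.lstsq(np.c_[w1,-w2],c2-c1,rcond=None)[0]
    p,q=c1+s[0]*w1,c2+s[1]*w2; return (p+q)/2,np.linalg.norm(p-q)
E
python3 - <<'E'
from h import *
res={}
for n,boxes in dict(top=dict(S=(186,215,18),L=(269,229,26),M=(335,218,24)),scene=dict(S=(316,169,18),L=(242,180,27),M=(187,207,24))).items():
    d=load(n); f=d["frame"]; hsv=cv2.cvtColor(f,cv2.COLOR_RGB2HSV)
    for k,(u,v,w) in boxes.items():
        crop=f[v-w:v+w,u-w:u+w]; 
        cv2.imwrite(f"pics/{n}_{k}.png",cv2.cvtColor(cv2.resize(crop,(390,390),interpolation=cv2.INTER_NEAREST),cv2.COLOR_RGB2BGR))
        # white face: bright low sat
        sub=hsv[v-w:v+w,u-w:u+w]; m=((sub[...,2]>190)&(sub[...,1]<40)).astype(np.uint8)
        cs=max(cv2.findContours(m,cv2.RETR_EXTERNAL,cv2.CHAIN_APPROX_NONE)[0],key=cv2.contourArea)
        h=cv2.convexHull(cs); e=cv2.fitEllipse(h); c=(e[0][0]+u-w,e[0][1]+v-w)
        res[n,k]=ray(d,*c); zz=dict(S=.05,L=.07,M=.06)[k]
        print(n,k,np.round(c,1),np.round(e[1],1),"onz",onz(d,*c,zz).round(4), "diam", np.round(e[1][1]/d["K"][0,0]*d["z_map"][int(c[1]),int(c[0])],3))
for k in "SLM":
    print(k,cross(res["top",k],res["scene",k]))
a=np.vstack([np.hstack([cv2.imread(f"pics/{n}_{k}.png") for k in "SM"]) for n in ("top",)])
cv2.imwrite("pics/crops.png",a)
cv2.imwrite("pics/crops2.png",np.hstack([cv2.imread(f"pics/scene_{k}.png") for k in "SM"]))
E
```

```text
top S [181.5 214.5] [18.8 22.5] onz [0.5537 0.2708 0.05  ] diam 0.073
top L [267.3 229.6] [37.7 38.9] onz [ 0.5065 -0.0179  0.07  ] diam 0.127
top M [334.1 217.6] [28.4 30.1] onz [ 0.5487 -0.2417  0.06  ] diam 0.097
scene S [321.9 171.5] [2.  8.9] onz [0.5872 0.2715 0.05  ] diam 0.034Traceback (most recent call last):
  File "<stdin>", line 11, in <module>
cv2.error: OpenCV(4.12.0) /io/opencv/modules/imgproc/src/shapedescr.cpp:361: error: (-201:Incorrect size of input array) There should be at least 5 points to fit the ellipse in function 'fitEllipseNoDirect'
```

```bash
cat > m.py <<'E'
from h import *
res={}
for n,th,boxes in (("top",185,dict(S=(186,215,18),L=(269,229,26),M=(335,218,24))),("scene",155,dict(S=(316,169,18),L=(242,180,27),M=(187,207,24)))):
    d=load(n); f=d["frame"]; hsv=cv2.cvtColor(f,cv2.COLOR_RGB2HSV)
    for k,(u,v,w) in boxes.items():
        crop=f[v-w:v+w,u-w:u+w]; 
        cv2.imwrite(f"pics/{n}_{k}.png",cv2.cvtColor(cv2.resize(crop,(390,390),interpolation=cv2.INTER_NEAREST),cv2.COLOR_RGB2BGR))
        sub=hsv[v-w:v+w,u-w:u+w]; m=((sub[...,2]>th)&(sub[...,1]<60)).astype(np.uint8)
        cs=[c for c in cv2.findContours(m,cv2.RETR_EXTERNAL,cv2.CHAIN_APPROX_NONE)[0] if cv2.contourArea(c)>4]
        h=cv2.convexHull(np.vstack(cs)); e=cv2.fitEllipse(h); c=(e[0][0]+u-w,e[0][1]+v-w)
        res[n,k]=ray(d,*c); zz=dict(S=.05,L=.07,M=.06)[k]
        print(n,k,np.round(c,1),np.round(e[1],1),"onz",onz(d,*c,zz).round(4), "diam", np.round(e[1][1]/d["K"][0,0]*d["z_map"][int(c[1]),int(c[0])],3), "dep",dep(d,*c).round(3),"tbl",dep(d,u-w,v+w).round(3))
for k in "SLM":
    p,g=cross(res["top",k],res["scene",k]); print(k,p.round(4),g.round(4))
E
python3 m.py
python3 - <<'E'
import cv2,numpy as np
for i,n in enumerate(("top","scene")): cv2.imwrite(f"pics/crops{i}.png",np.hstack([cv2.imread(f"pics/{n}_{k}.png") for k in "SM"]))
E
```

```text
top S [182.3 214.7] [21.  23.2] onz [0.5531 0.268  0.05  ] diam 0.076 dep [0.552 0.26  0.103] tbl [0.49  0.324 0.002]
top L [267.2 229.5] [38.2 39.1] onz [ 0.5066 -0.0178  0.07  ] diam 0.128 dep [ 0.507 -0.016  0.12 ] tbl [0.417 0.063 0.006]
top M [334.  217.8] [29.3 30. ] onz [ 0.5482 -0.2412  0.06  ] diam 0.097 dep [ 0.548 -0.232  0.112] tbl [ 0.464 -0.172  0.001]
scene S [317.2 166.8] [14.3 19.1] onz [0.5602 0.2653 0.05  ] diam 0.073 dep [0.563 0.264 0.053] tbl [ 0.588  0.176 -0.001]
scene L [242.9 175.6] [27.5 34.1] onz [ 0.5122 -0.0189  0.07  ] diam 0.123 dep [ 0.52  -0.021  0.08 ] tbl [ 0.561 -0.149  0.   ]
scene M [187.3 204. ] [22.9 28.9] onz [ 0.5533 -0.2429  0.06  ] diam 0.101 dep [ 0.558 -0.243  0.067] tbl [ 0.59  -0.352 -0.003]
S [0.5534 0.2698 0.0404] 0.0006
L [ 0.5067 -0.0177  0.063 ] 0.0008
M [ 0.5482 -0.2426  0.0529] 0.0003
```

View pics/crops0.png

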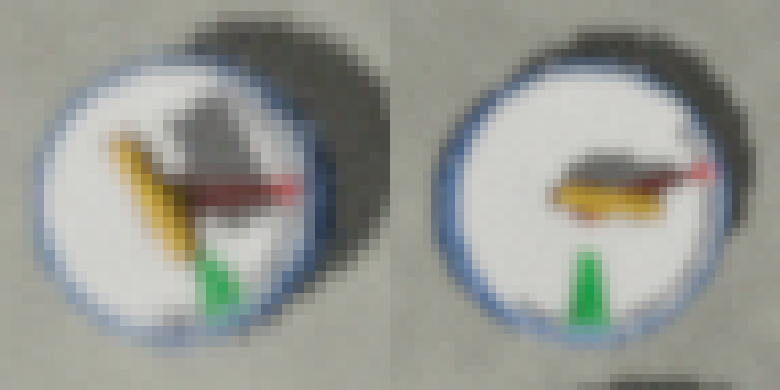

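View pics/crops1.png

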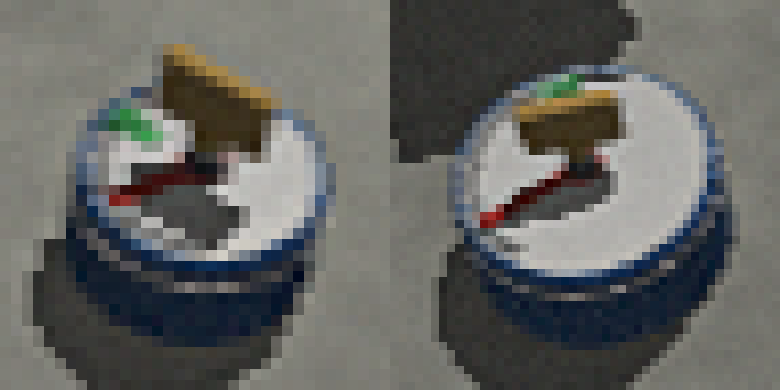

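Crops show the middle timer: red pointer in the top view near image right, about 8° above horizontal; green sector straight down. So the pointer needs ~98° clockwise and the key ~196°. The wing runs almost along world y. Now I work out the approach in tool axes.

```bash
cat >> h.py <<'E'
from scipy.spatial.transform import Rotation as Ro
def pose(s): return Ro.from_euler("xyz",s["eef_rot"],degrees=True).as_matrix(),np.array(s["eef_pos"])
E
python3 - <<'E'
from h import *
from workcell import r
s=r.observe(); R,p=pose(s); print(R.round(3))
print("shift tool to (.548,-.242,.2):",R.T@(np.array([.548,-.242,.20])-p))
# refine pointer/green/wing in top view
d=load("top");f=d["frame"];hsv=cv2.cvtColor(f,cv2.COLOR_RGB2HSV).astype(int)
u,v,w=335,218,20
sub=hsv[v-w:v+w,u-w:u+w];H,S,V=sub[...,0],sub[...,1],sub[...,2]
c=np.array([.5482,-.2415])
for name,m,z in (("red",((H<6)|(H>172))&(S>80),.061),("green",(H>45)&(H<85)&(S>90),.061),("wing",(H>14)&(H<30)&(S>110)&(V>110),.111)):
    ys,xs=np.nonzero(m); P=np.array([onz(d,x+u-w,y+v-w,z)[:2] for x,y in zip(xs,ys)])
    q=P.mean(0)-c; e=np.linalg.eigh(np.cov(P.T))[1][:,1]
    print(name,len(xs),P.mean(0).round(4),"dir deg",np.degrees(np.arctan2(q[1],q[0])).round(1),"axis",np.degrees(np.arctan2(e[1],e[0])).round(1))
E
```

```text
[[-0.     0.295 -0.955]
 [ 0.002 -0.955 -0.295]
 [-1.    -0.002 -0.   ]]
shift tool to (.548,-.242,.2): [ 0.00862259 -0.23134113 -0.452015  ]
red 6 [ 0.5568 -0.2806] dir deg -77.6 axis 103.7
green 24 [ 0.5074 -0.2435] dir deg -177.1 axis 178.1
wing 32 [ 0.547  -0.2433] dir deg -124.5 axis 87.0
```

```bash
python3 -m creep '[[[0,-0.012,-0.024,0,0],[0,-0.0145,-0.0285,0,0],[0,-0.0145,-0.0285,0,0],[0,-0.0145,-0.0285,0,0],[0,-0.0145,-0.0285,0,0],[0,-0.0145,-0.0285,0,0],[0,-0.0145,-0.0285,0,0],[0,-0.0145,-0.0285,0,0]]]'; python3 -m creep '[[[0,-0.0145,-0.0285,0,0],[0,-0.0145,-0.0285,0,0],[0,-0.0145,-0.0285,0,0],[0,-0.0145,-0.0285,0,0],[0,-0.0145,-0.0285,0,0],[0,-0.0145,-0.0285,0,0],[0,-0.0145,-0.0285,0,0],[0,-0.014,-0.026,0,0]]]'; python3 -m creep '[[[0,0,0,-8.5,0],[0,0,0,-8.5,0],[0,0,0,-8.5,0],[0,0,0,-8.5,0],[0,0,0,-8.5,0],[0,0,0,-8.5,0],[0,0,0,-8.5,0],[0,0,0,-8.5,0]]]'
cat > w.py <<'E'
import sys
from h import *
from workcell import r,vision
s=r.observe(); R,p=pose(s); d=vision.read_camera("wrist"); np.savez(f"/tmp/{sys.argv[1]}.npz",R=R,p=p,**d)
print(s["t"],p.round(4),"az",np.degrees(np.arctan2(R[1,1],R[0,1])).round(2),"q",np.round(s["joint_pos"],1),"F",np.round(s["force"],1),"g",s["gripper_width"])
cv2.imwrite(f"pics/{sys.argv[1]}.png",cv2.cvtColor(d["frame"],cv2.COLOR_RGB2BGR))
E
python3 w.py w1; python3 -c "
import numpy as np;d=np.load('/tmp/w1.npz');print(d['K'],d['tool_from_camera'].round(4))"
```

```text
t: 0.9
eef_pos: [0.3652, -0.4213, 0.2086]
eef_rot: [-75.4, 90.0, 121.8]
force: [0.7, -0.5, 0.8]
gripper_width: 0.0856
t: 1.7
eef_pos: [0.5466, -0.2444, 0.2086]
eef_rot: [-52.0, 89.9, 145.2]
force: [-0.4, -0.6, 0.4]
gripper_width: 0.0857
t: 2.5
eef_pos: [0.5456, -0.2455, 0.2085]
eef_rot: [-117.7, 89.9, 147.8]
force: [-0.3, -0.0, -0.1]
gripper_width: 0.0856
2.5 [ 0.5456 -0.2455  0.2085] az -4.47 q [-31.4  -0.5  96.1   0.   84.5 -26.9] F [-0.3 -0.  -0.1] g 0.0856187921515341
[[297.31863964   0.         254.02320877]
 [  0.         297.31863964 192.53384351]
 [  0.           0.           1.        ]] [[ 2.000e-04 -2.945e-01  9.556e-01 -1.651e-01]
 [ 1.000e+00 -1.000e-03 -6.000e-04 -3.000e-04]
 [ 1.200e-03  9.556e-01  2.945e-01 -7.500e-02]
 [ 0.000e+00  0.000e+00  0.000e+00  1.000e+00]]
```

View pics/w1.png

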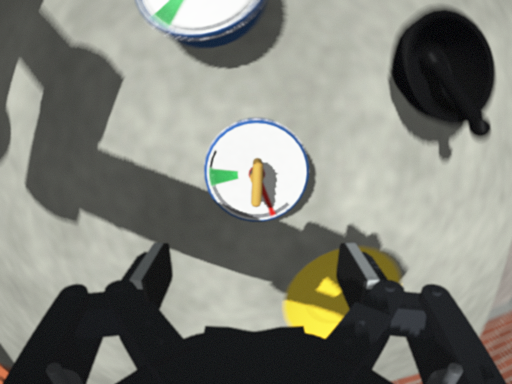

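Wrist view: middle timer's face at about (258,170), wing upright at (257,180), green sector left at (223,176), pointer tip (272,210). Measure it with rays, and cross with the top view for heights.

```bash
cat >> h.py <<'E'
def wray(d,u,v):
    K=d["K"]; x=np.array([u-K[0,2],v-K[1,2]]); rr=np.hypot(*x); th=rr/K[0,0]
    c=np.array([*(x/max(rr,1e-9)*np.sin(th)),np.cos(th)]); T=d["tool_from_camera"]
    return d["p"]+d["R"]@T[:3,3], d["R"]@(T[:3,:3]@c)
def won(d,u,v,z):
    c,w=wray(d,u,v); return c+w*(z-c[2])/w[2]
def wmeas(n,box):
    d=load(n); hsv=cv2.cvtColor(d["frame"],cv2.COLOR_RGB2HSV).astype(int)
    u0,v0,u1,v1=box; s=hsv[v0:v1,u0:u1]; H,S,V=s[...,0],s[...,1],s[...,2]; out={}
    for k,m in dict(red=((H<6)|(H>172))&(S>100),green=(H>45)&(H<85)&(S>90),wing=(H>10)&(H<30)&(S>90)&(V>100),face=(V>185)&(S<50)).items():
        out[k]=[(x+u0,y+v0) for y,x in zip(*np.nonzero(m))]
    return d,out
E
python3 - <<'E'
from h import *
d,o=wmeas("w1",(195,110,322,226))
def md(P): return np.degrees(np.arctan2(P[1],P[0])).round(1)
h=cv2.convexHull(np.array(o["face"],np.int32)); e=cv2.fitEllipse(h); print("face px",e)
F=won(d,*e[0],.06); print("face",F.round(4),"ell diam",[ (np.linalg.norm(won(d,e[0][0]+a*e[1][0]/2,e[0][1]+(1-a)*e[1][1]/2,.06)-F)*2).round(4) for a in(0,1)])
for k,z in (("red",.061),("green",.061),("wing",.111)):
    P=np.array([won(d,*x,z)[:2] for x in o[k]]); ev=np.linalg.eigh(np.cov(P.T))[1][:,1]
    print(k,len(P),np.mean(o[k],0).round(1),P.mean(0).round(4),"dir",md(P.mean(0)-F[:2]),"axis",md(ev), "ext",np.ptp(P@ev).round(4))
t=load("top")
print("wing cross",cross(ray(t,*[float(a) for a in __import__('h').np.array([0,0])]) if 0 else wray(d,*e[0]),ray(t,334,217.8)))
# wing centroid & green centroid in top view
hsv=cv2.cvtColor(t["frame"],cv2.COLOR_RGB2HSV).astype(int);u,v,w=335,218,20
s=hsv[v-w:v+w,u-w:u+w];H,S,V=s[...,0],s[...,1],s[...,2]
for k,m in (("green",(H>45)&(H<85)&(S>90)),("wing",(H>14)&(H<30)&(S>110)&(V>110))):
    ys,xs=np.nonzero(m); print(k,cross(wray(d,*np.mean(o[k],0)),ray(t,xs.mean()+u-w,ys.mean()+v-w)))
b=cv2.imread("pics/w1.png")[110:226,195:322]; cv2.imwrite("pics/w1c.png",cv2.resize(b,None,fx=5,fy=5,interpolation=cv2.INTER_NEAREST))
E
```

```text
face px ((272.257080078125, 157.96636962890625), (126.63097381591797, 191.406982421875), 105.45999145507812)
face [ 0.5658 -0.2299  0.06  ] ell diam [np.float64(0.2308), np.float64(0.1398)]
red 122 [267.3 200.9] [ 0.5573 -0.2776] dir -100.1 axis 108.7 ext 0.0568
green 312 [221.6 175.8] [ 0.5096 -0.2449] dir -165.0 axis 179.8 ext 0.03
wing 479 [256.6 181.9] [ 0.5477 -0.2415] dir -147.3 axis 84.2 ext 0.0447
wing cross (array([ 0.544275  , -0.1549135 ,  0.49653685]), np.float64(0.01447691922106429))
green (array([ 0.50769814, -0.24664982,  0.0493646 ]), np.float64(0.002134379033545949))
wing (array([ 0.54733544, -0.24800816,  0.08613159]), np.float64(0.0001485820951299278))
```

View pics/w1c.png

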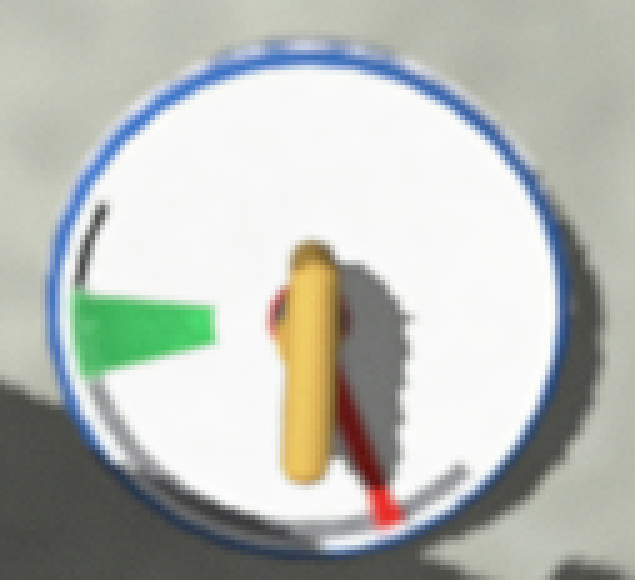

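Closeup: wing nearly vertical in image (ends (313,255)–(303,475) in the crop), green at left, pointer at lower right on a grey scale arc. Shift sideways for a second wrist view to triangulate heights.

```bash
python3 -m creep '[[[0,-0.02,0,0,0],[0,-0.02,0,0,0],[0,-0.02,0,0,0],[0,-0.02,0,0,0],[0,0,0,0,0],[0,0,0,0,0],[0,0,0,0,0],[0,0,0,0,0]]]'; python3 w.py w2
python3 - <<'E'
from h import *
def md(P): return np.degrees(np.arctan2(P[1],P[0])).round(1)
obs={}
for n,box in (("w1",(195,110,322,226)),("w2",(275,110,420,230))):
    d,o=wmeas(n,box)
    m=np.zeros((384,512),np.uint8)
    for x,y in o["face"]: m[y,x]=1
    _,lab,st,_=cv2.connectedComponentsWithStats(m)
    gu=np.mean(o["wing"],0)
    cand=[i for i in range(1,len(st)) if st[i,4]>80]
    big=max(cand,key=lambda i:st[i,4])
    c=cv2.findContours((lab==big).astype(np.uint8),cv2.RETR_EXTERNAL,cv2.CHAIN_APPROX_NONE)[0][0]
    # hull of face comp + green
    e=cv2.fitEllipse(cv2.convexHull(np.vstack([c.reshape(-1,2),np.array(o["green"])]).astype(np.int32)))
    F=won(d,*e[0],.06); print(n,"face px",np.round(e[0],1),np.round(e[1],1),"->",F.round(4))
    obs[n]={k:np.mean(o[k],0) for k in("green","wing","red")}; obs[n]["face"]=np.array(e[0]); obs[n]["d"]=d
    for k,z in (("red",.061),("green",.061),("wing",.111)):
        P=np.array([won(d,*x,z)[:2] for x in o[k]]); ev=np.linalg.eigh(np.cov(P.T))[1][:,1]
        print(" ",k,len(P),obs[n][k].round(1),P.mean(0).round(4),"dir",md(P.mean(0)-F[:2]),"axis",md(ev),"ext",np.ptp(P@ev).round(4))
for k in("green","wing","face","red"):
    p,g=cross(wray(obs["w1"]["d"],*obs["w1"][k]),wray(obs["w2"]["d"],*obs["w2"][k])); print(k,p.round(4),g.round(4))
E
```

```text
t: 3.35
eef_pos: [0.4668, -0.239, 0.2091]
eef_rot: [-160.7, 90.0, 104.4]
force: [-0.0, 0.1, -0.0]
gripper_width: 0.0855
3.35 [ 0.4668 -0.239   0.2091] az -4.82 q [-35.3 -10.9 105.7   0.   85.2 -30.4] F [-0.   0.1 -0. ] g 0.08546252147921027
w1 face px [256.2 171.3] [96.6 99.4] -> [ 0.5475 -0.2432  0.06  ]
  red 122 [267.3 200.9] [ 0.5573 -0.2776] dir -74.2 axis 108.7 ext 0.0568
  green 312 [221.6 175.8] [ 0.5096 -0.2449] dir -177.4 axis 179.8 ext 0.03
  wing 479 [256.6 181.9] [ 0.5477 -0.2415] dir 83.2 axis 84.2 ext 0.0447
w2 face px [325.9 171.6] [92.  96.3] -> [ 0.5457 -0.2433  0.06  ]
  red 63 [333.2 194.6] [ 0.5539 -0.2711] dir -73.6 axis 109.5 ext 0.0592
  green 308 [294.1 175.1] [ 0.5099 -0.2443] dir -178.5 axis 178.7 ext 0.029
  wing 659 [335.7 181.6] [ 0.5434 -0.2411] dir 136.3 axis 88.2 ext 0.0462
green [ 0.5098 -0.2445  0.0615] 0.0006
wing [ 0.5475 -0.2456  0.0952] 0.0001
face [ 0.5474 -0.245   0.0527] 0.0003
red [ 0.5575 -0.2788  0.0469] 0.0067
```

View pics/w2.png

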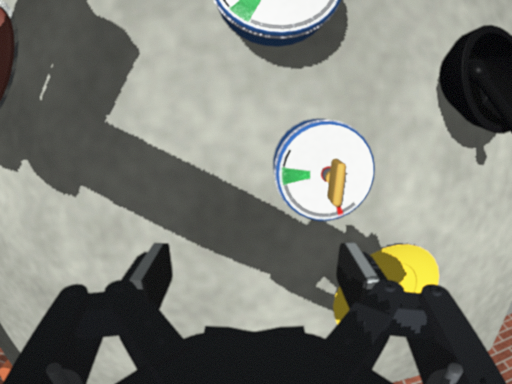

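Green triangulates to z=0.0615 (expected 0.06) and the wing to about 0.095; the axis is at (0.5475,-0.243), and the wing's direction is 85°. Move over it and partly down, then check.

```bash
python3 -m creep '[[[0,0.02,-0.001,0,0],[0,0.02,-0.001,0,0],[0,0.02,-0.001,0,0],[0,0.0207,-0.0003,0,0],[0.02,0,0,0,0],[0.02,0,0,0,0],[0.02,0,0,0,0],[0,0,0,0,0]]]'; python3 w.py w3
python3 - <<'E'
from h import *
d,o=wmeas("w3",(170,60,345,290))
x=np.mean(o["wing"],0);P=np.array([won(d,*q,.111)[:2] for q in o["wing"]]);ev=np.linalg.eigh(np.cov(P.T))[1][:,1]
print(x,P.mean(0),np.degrees(np.arctan2(ev[1],ev[0])),np.ptp(P@ev))
G=np.array([won(d,*q,.061)[:2] for q in o["green"]]); print(G.mean(0))
E
```

```text
t: 4.2
eef_pos: [0.5452, -0.2412, 0.1451]
eef_rot: [-116.8, 89.6, 148.4]
force: [0.1, 0.7, -0.6]
gripper_width: 0.0856
4.2 [ 0.5452 -0.2412  0.1451] az -4.82 q [-31.    2.1  99.6   0.   78.7 -26.2] F [ 0.1  0.7 -0.6] g 0.08560546274800018
[263.29397875 215.14994097] [ 0.55145223 -0.24592887] 119.73227801187437 0.11618954060910253
[ 0.50970885 -0.24445698]
```

View pics/w3.png

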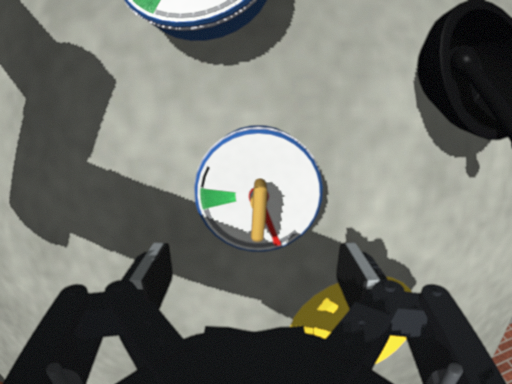

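Wrist view: wing at (259,210), between the fingers (160 and 350); it is 2 mm or so to the right. Lower onto it with a small correction, then close.

```bash
python3 - <<'E'
from h import *
d,o=wmeas("w3",(240,170,280,248))
P=np.array([won(d,*q,.111)[:2] for q in o["wing"]]);ev=np.linalg.eigh(np.cov(P.T))[1][:,1]
print(P.mean(0),np.degrees(np.arctan2(ev[1],ev[0])),np.ptp(P@ev), d["R"].T@(np.r_[P.mean(0),.077]-d["p"]))
E
python3 -m creep '[[[0.01,0.0015,0.001,0,0],[0.01,0.0007,0,0,0],[0.01,0,0,0,0],[0.01,0,0,0,0],[0.01,0,0,0,0],[0.01,0,0,0,0],[0.006,0,0,0,0],[0,0,0,0,0]]]'; python3 w.py w4
```

```text
[ 0.54771727 -0.24105937] 82.83983604508697 0.04767481119955305 [ 0.06812638  0.00289105 -0.00011228]
t: 5.05
eef_pos: [0.5482, -0.2432, 0.0817]
eef_rot: [-115.9, 89.9, 149.3]
force: [-0.2, -0.5, 0.3]
gripper_width: 0.0852
5.05 [ 0.5482 -0.2432  0.0817] az -4.82 q [-31.    6.1 101.9  -0.   72.2 -26.2] F [-0.2 -0.5  0.3] g 0.08517236785971673
```

View pics/w4.png

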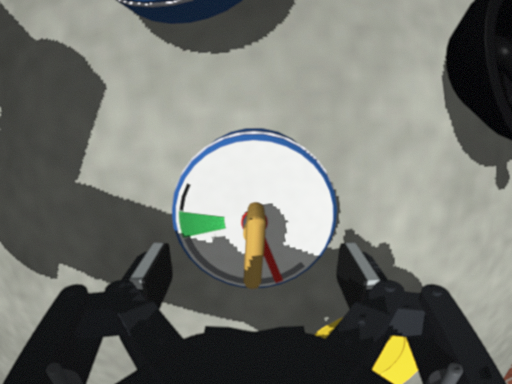

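Wing at (255,245), midway between the fingers. Settle 3 mm lower, align 1.5° and close.

```bash
python3 -m creep '[[[0.003,0,0,1.5,0],[0,0,0,0,0],[0,0,0,0,255],[0,0,0,0,255],[0,0,0,0,255],[0,0,0,0,255],[0,0,0,0,255],[0,0,0,0,255]]]'; python3 w.py w5
```

```text
t: 5.9
eef_pos: [0.548, -0.2436, 0.0805]
eef_rot: [-93.7, 89.8, 170.0]
force: [-5.1, 1.4, 5.2]
gripper_width: 0.0079
5.9 [ 0.548  -0.2436  0.0805] az -6.31 q [-3.100e+01  6.100e+00  1.019e+02 -1.000e-01  7.210e+01 -2.470e+01] F [-5.1  1.4  5.2] g 0.007889136003069083
```

View pics/w5.png

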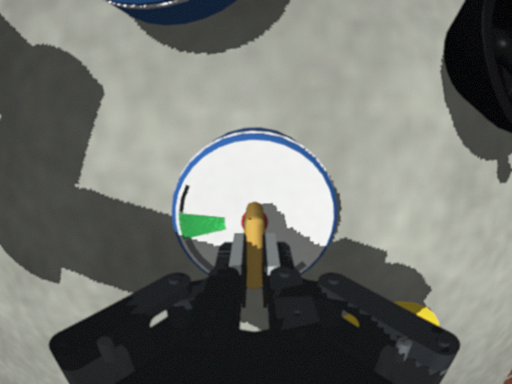

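Wing held (opening 7.9 mm, ~5 N side force). Begin winding, watching the force.

```bash
python3 -m creep '[[[0,0,0,3,255],[0,0,0,6,255],[0,0,0,6,255],[0,0,0,6,255],[0,0,0,6,255],[0,0,0,6,255],[0,0,0,6,255],[0,0,0,0,255]]]'; python3 w.py w6
```

```text
t: 6.75
eef_pos: [0.5488, -0.244, 0.0805]
eef_rot: [1.1, 90.0, -134.2]
force: [-3.0, -1.4, 2.4]
gripper_width: 0.0076
6.75 [ 0.5488 -0.244   0.0805] az -45.32 q [-31.    6.2 101.9  -0.   72.   14.3] F [-3.  -1.4  2.4] g 0.00764523313536207
```

View pics/w6.png

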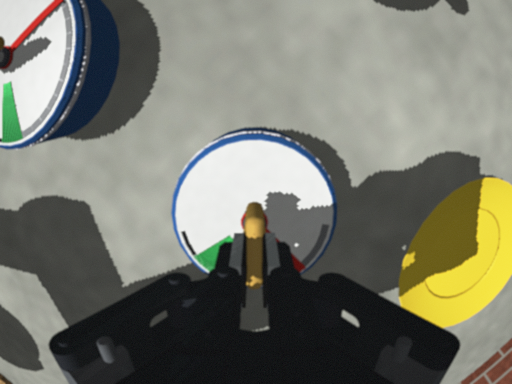

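The wing turned with the jaws (still upright between them at (254,240)); forces are small. Continue.

```bash
python3 -m creep '[[[0,0,0,7,255],[0,0,0,7,255],[0,0,0,7,255],[0,0,0,7,255],[0,0,0,7,255],[0,0,0,7,255],[0,0,0,7,255],[0,0,0,7,255]]]'; python3 -m creep '[[[0,0,0,7,255],[0,0,0,7,255],[0,0,0,7,255],[0,0,0,7,255],[0,0,0,7,255],[0,0,0,7,255],[0,0,0,7,255],[0,0,0,0,255]]]'; python3 w.py w7
```

```text
t: 7.6
eef_pos: [0.5492, -0.2451, 0.0805]
eef_rot: [112.1, 89.8, -79.3]
force: [-2.0, -4.5, 1.4]
gripper_width: 0.0081
t: 8.4
eef_pos: [0.5485, -0.246, 0.0805]
eef_rot: [140.2, 89.7, -100.1]
force: [-3.4, -6.8, 1.0]
gripper_width: 0.0077
8.4 [ 0.5485 -0.246   0.0805] az -150.32 q [-31.1   6.2 101.9  -0.3  71.9 119.3] F [-3.4 -6.8  1. ] g 0.007737440643716827
```

View pics/w7.png

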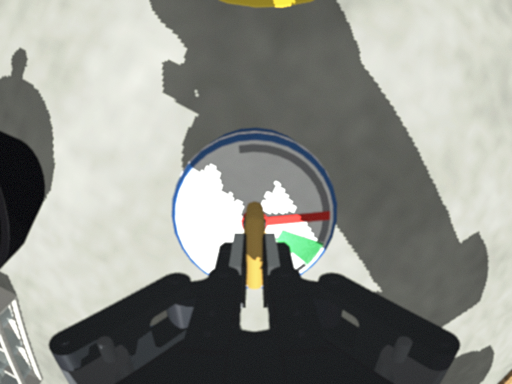

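Pointer now at (329,216), about 32° (seen in the image) short of the green at (301,246), so the key needs ~64° more. The last joint is at 119°, so I let go, turn back 180° and grip again.

```bash
python3 -m creep '[[[0,0,0,0,0],[0,0,0,0,0],[0,0,0,0,0],[0,0,0,0,0],[0,0,0,0,0],[0,0,0,0,0],[0,0,0,-4,0],[0,0,0,-8,0]]]'; python3 w.py w8;  python3 -m creep '[[[0,0,0,-8.4,0],[0,0,0,-8.4,0],[0,0,0,-8.4,0],[0,0,0,-8.4,0],[0,0,0,-8.4,0],[0,0,0,-8.4,0],[0,0,0,-8.4,0],[0,0,0,-8.4,0]]]'; python3 -m creep '[[[0,0,0,-8.4,0],[0,0,0,-8.4,0],[0,0,0,-8.4,0],[0,0,0,-8.4,0],[0,0,0,-8.4,0],[0,0,0,-8.4,0],[0,0,0,-8.4,0],[0,0,0,-8.4,0]]]';python3 -m creep '[[[0,0,0,-8.4,0],[0,0,0,-8.4,0],[0,0,0,-8.4,0],[0,0,0,-8.4,0],[0,0,0,0,0],[0,0,0,0,0],[0,0,0,0,0],[0,0,0,0,0]]]'; python3 w.py w9
```

```text
t: 9.25
eef_pos: [0.5491, -0.2436, 0.0802]
eef_rot: [-116.3, 90.0, 15.6]
force: [-0.5, -0.1, 0.5]
gripper_width: 0.0853
9.25 [ 0.5491 -0.2436  0.0802] az -138.05 q [-31.    6.2 101.9   0.   71.9 107. ] F [-0.5 -0.1  0.5] g 0.08530484148552787
t: 10.1
eef_pos: [0.5491, -0.2436, 0.0802]
eef_rot: [174.0, 90.0, 13.1]
force: [0.6, -0.3, -0.0]
gripper_width: 0.0854
t: 10.9
eef_pos: [0.549, -0.2436, 0.0802]
eef_rot: [114.8, 90.0, 21.1]
force: [0.2, -0.6, -0.0]
gripper_width: 0.0852
t: 11.7
eef_pos: [0.549, -0.2437, 0.0802]
eef_rot: [69.6, 90.0, 9.2]
force: [-0.8, 0.1, -0.3]
gripper_width: 0.085
11.7 [ 0.549  -0.2437  0.0802] az 29.59 q [-31.    6.2 101.9   0.   71.9 -60.6] F [-0.8  0.1 -0.3] g 0.08497810784500011
```

View pics/w9.png

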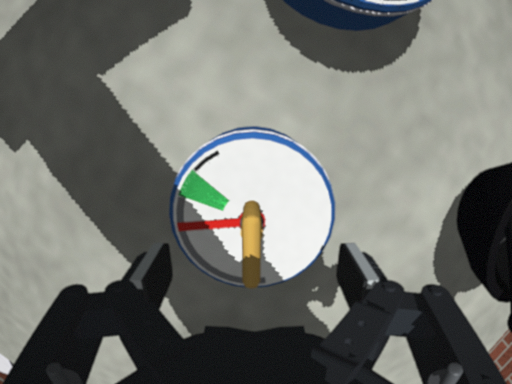

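Wrist view: wing upright at (252,245) between the open fingers, pointer from the hub to (180,226), green centred at (203,190). Measure the remaining angle.

```bash
cat > ang.py <<'E'
import sys
from h import *
d,o=wmeas(sys.argv[1],(165,120,340,290))
md=lambda P:np.degrees(np.arctan2(P[1],P[0]))
G=np.array([won(d,*q,.0605)[:2] for q in o["green"]]); R=np.array([won(d,*q,.0615)[:2] for q in o["red"]])
for c in ((.5475,-.243),(.549,-.243),(.548,-.245)):
    c=np.array(c); far=R[np.linalg.norm(R-c,axis=1)>.025]
    g=(md((G-c).T))%360; a=md((far-c).mean(0))%360
    print(c,len(far),"pointer",a.round(1),"green mean",md((G-c).mean(0)).round(1)%360,np.percentile(g,[2,98]).round(1),"key to go",(2*(a-md((G-c).mean(0))%360)).round(1))
E
python3 ang.py w9
```

```text
[ 0.5475 -0.243 ] 326 pointer 218.4 green mean 182.3 [171.7 193.1] key to go 72.2
[ 0.549 -0.243] 340 pointer 217.1 green mean 182.2 [172.  192.5] key to go 69.8
[ 0.548 -0.245] 316 pointer 215.6 green mean 179.3 [169.  189.6] key to go 72.5
```

```bash
python3 -m creep '[[[0,-0.0015,0,0,0],[0,0,0,0,255],[0,0,0,0,255],[0,0,0,0,255],[0,0,0,0,255],[0,0,0,0,255],[0,0,0,0,255],[0,0,0,0,255]]]'; python3 -m creep '[[[0,0,0,4,255],[0,0,0,7,255],[0,0,0,7,255],[0,0,0,7,255],[0,0,0,7,255],[0,0,0,7,255],[0,0,0,7,255],[0,0,0,0,255]]]'; python3 w.py w10; python3 ang.py w10
```

```text
t: 12.55
eef_pos: [0.5476, -0.2445, 0.0804]
eef_rot: [-106.1, 90.0, -166.4]
force: [-2.2, -0.4, 1.5]
gripper_width: 0.0077
t: 13.35
eef_pos: [0.548, -0.2445, 0.0804]
eef_rot: [93.1, 90.0, -13.2]
force: [-0.2, 0.4, 2.0]
gripper_width: 0.008
13.35 [ 0.548  -0.2445  0.0804] az -16.31 q [-31.2   6.1 102.    0.   71.9 -14.8] F [-0.2  0.4  2. ] g 0.008018816691310254
[ 0.5475 -0.243 ] 281 pointer 196.3 green mean 181.2 [171.7 190.6] key to go 30.2
[ 0.549 -0.243] 295 pointer 195.8 green mean 181.2 [171.9 190.2] key to go 29.2
[ 0.548 -0.245] 278 pointer 193.2 green mean 178.3 [169.1 187.8] key to go 30.0
```

View pics/w10.png

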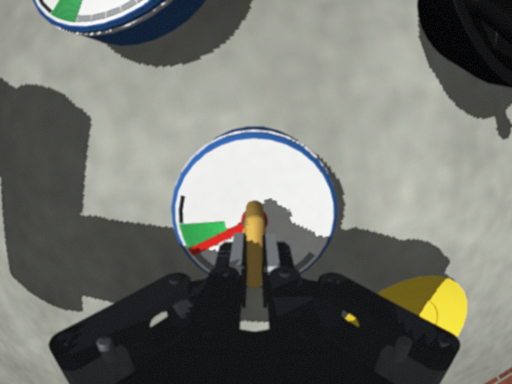

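Pointer tip at (192,250), just at the lower edge of the green (203,234); 28–29° of key to go.

```bash
python3 -m creep '[[[0,0,0,4,255],[0,0,0,6,255],[0,0,0,6,255],[0,0,0,6,255],[0,0,0,6,255],[0,0,0,0,255],[0,0,0,0,255],[0,0,0,0,255]]]'; python3 w.py w11; python3 ang.py w11
```

```text
t: 14.2
eef_pos: [0.5481, -0.2445, 0.0804]
eef_rot: [117.0, 89.9, -17.2]
force: [2.4, 0.3, 1.4]
gripper_width: 0.0079
14.2 [ 0.5481 -0.2445  0.0804] az -44.2 q [-31.2   6.1 102.    0.   71.9  13. ] F [2.4 0.3 1.4] g 0.007855501858231879
[ 0.5475 -0.243 ] 189 pointer 181.5 green mean 178.5 [171.1 191.1] key to go 6.1
[ 0.549 -0.243] 201 pointer 181.5 green mean 178.5 [171.4 190.8] key to go 6.0
[ 0.548 -0.245] 193 pointer 178.7 green mean 175.8 [168.6 188.7] key to go 6.0
```

View pics/w11.png

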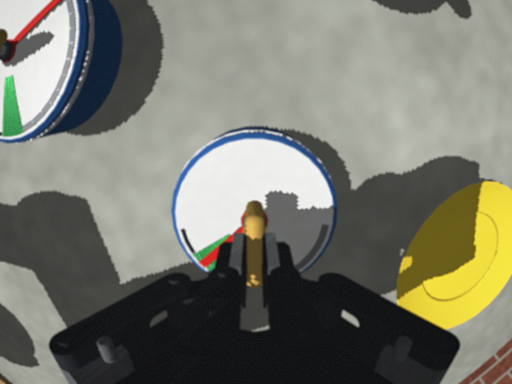

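Pointer at 181.5° in a sector of 171–191°, green showing on both sides of it around (213,250). Let go and rise straight up.

```bash
python3 -m creep '[[[0,0,0,0,0],[0,0,0,0,0],[0,0,0,0,0],[0,0,0,0,0],[0,0,0,0,0],[0,0,0,0,0],[0,0,0,0,0],[0,0,0,0,0]]]'; python3 -m creep '[[[-0.01,0,0,0,0],[-0.015,0,0,0,0],[-0.02,0,0,0,0],[-0.02,0,0,0,0],[-0.02,0,0,0,0],[-0.02,0,0,0,0],[-0.015,0,0,0,0],[0,0,0,0,0]]]'; python3 w.py w12; python3 ang.py w12
```

```text
t: 15.05
eef_pos: [0.5477, -0.2444, 0.0802]
eef_rot: [127.9, 90.0, -6.4]
force: [0.2, -0.5, 0.1]
gripper_width: 0.0851
t: 15.85
eef_pos: [0.5494, -0.2454, 0.2046]
eef_rot: [103.2, 89.6, -31.2]
force: [0.7, 0.7, 1.0]
gripper_width: 0.0853
15.85 [ 0.5494 -0.2454  0.2046] az -44.32 q [-31.2  -0.2  96.2   0.   83.7  13.2] F [0.7 0.7 1. ] g 0.08532561118944745
[ 0.5475 -0.243 ] 96 pointer 181.4 green mean 181.0 [171.3 191.5] key to go 0.9
[ 0.549 -0.243] 99 pointer 181.4 green mean 180.9 [171.6 191. ] key to go 0.9
[ 0.548 -0.245] 96 pointer 178.4 green mean 178.2 [168.6 188.4] key to go 0.4
```

Run:
```python
from h import *
from workcell import r,vision
d=vision.read_camera("scene"); cv2.imwrite("pics/s2.png",cv2.cvtColor(d["frame"],cv2.COLOR_RGB2BGR))
a=cv2.imread("pics/w12.png"); cv2.imwrite("pics/w12c.png",cv2.resize(a[90:250,160:360],None,fx=3,fy=3))
```

```text
(no output)
```

View pics/w12c.png

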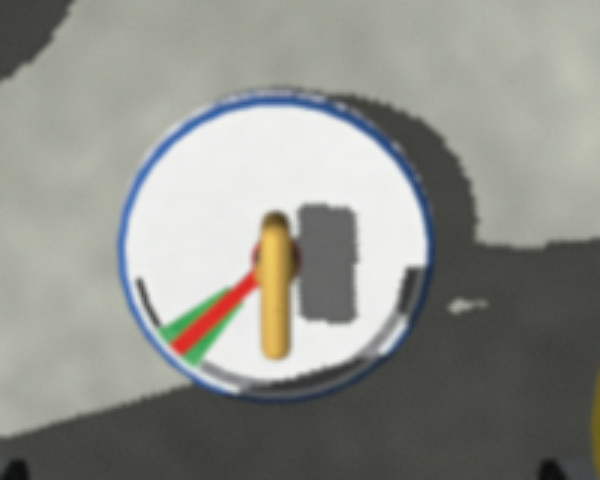

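View pics/s2.png

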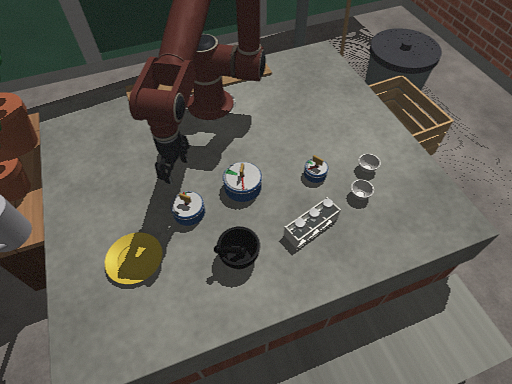

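The closeup shows the pointer in the middle of the green sector (crop (180,345), green on both sides). In the scene view everything else is where it was and the gripper is clear.

```bash
python3 -c "
from workcell import r
print(r.close_job())"
```

```text
the job is handed in; nothing more can be done
None
```

The middle-sized timer is wound and handed in at about 16 s of the 48 s. Its red pointer stands at 181.4°, in the middle of the green sector (about 171–191°).

- **Winding:** I turned the key clockwise in two grips, about 144° and then about 74°. In between I let go and turned the gripper back 180°. Sampled wrist forces stayed below about 10 N.
- **Last checks:** With the key released and the gripper clear (TCP at z 0.205 m), the closeup shows green on both sides of the pointer. By eye in the scene picture, the other two timers and the other objects look unmoved; I did not measure them.
- **Disagreements:**
  - Crossing the top and wrist views put the wing at 0.086 m, because the two views are too close in angle. The two wrist views gave 0.095 m, which agrees with the 0.096 m in the text.
  - The two wrist views put the face centre at 0.053 m (0.060 expected) but the green sector at 0.0615 m, and I used the latter.
  - The gripper read about 8 mm on the 10 mm wing.
  - The TCP read about 3 mm higher than intended (0.080 m), which did not affect the grip.

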